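Find where the paper safe's lid binds

ROBOT

A 6-joint arm with a two-finger parallel gripper is mounted at the origin on a cart in front of the work surface, level with it; the furniture and walls round the work are solid. World frame = base frame: x ahead of the robot, y to its left, z up, the work surface at z = 0. Lengths are in m, angles in rad, forces in N, time in s.
With the tool pointing down it reaches from about 0.3 to 0.75 m from the base axis. Payload 8.5 kg.
Tool frame: the origin (TCP) lies between the finger pads; the fingertips stand 25 mm ahead of it and the grasp point (between the pads) lies 6 mm ahead of it; z points along the fingers, y is the line along which they close (so a half turn about z gives the same grasp; the last joint's range is limited). The gripper opens to 85 mm and grips with 20 to 120 N. Pads are 22 mm wide; open, the fingers measure 114 mm over their backs; the gripper's body (76 mm by 85 mm) begins 54 mm behind the grasp point. The pads swing forward as they close: fully open they stand 13 mm farther back than shut.
Start: joints at [1.014, 0.381, 1.297, -0, 1.464, -0.215], TCP at [0.184, 0.518, 0.256] pointing down, gripper open.
Joint ranges: [-3.11, 3.11], [-0.89, 2.33], [0.22, 2.48], [-1.42, 4.56], [0.17, 2.85], [-2.88, 2.88]. Speed limits (rad/s): [2.39, 2.39, 3.14, 3.14, 3.14, 3.14].

INTERFACE

Orientations are given as [roll, pitch, yaw] about the fixed x, y, z axes, in that order (R = Rz(yaw) Ry(pitch) Rx(roll)).
In Python, from workcell import monitor, imaging, robot gives the robot as it stands. The module is installed in compiled form; this text tells all that it offers.
- The arm moves only by the tool send_rows, never from a script. Its argument "increments" is a list of rows, each a list of 7 numbers: the turn, a rotation vector about the tool's x, y, z in degrees, then the shift along the tool's x, y, z in cm, then the finger opening in cm, from 0 to 8.54. A call has 1 to 20 rows; each row is the pose to reach, as a shift and turn from the pose commanded when the call began, along the tool's axes at that moment; what a row does not reach only later rows make up. A row lasts 1/8 s, in which the tool goes at most 62.5 mm and 10.7 degrees, less where a joint would pass 70% of its speed; a pose out of reach is approached as far as the arm can. A call with a gripper value outside its range is refused whole. The fingers move at their own pace and stop on an object; the grip force is fixed at half the most. Time passes only in rows, so rows that repeat a pose let the fingers close. It gives the time, the measured TCP pose, the force, the opening and the grip force at its end, in the units of the state.
- monitor.get_obs(): the state, without advancing time (a new reading comes with each control period).
- imaging.grab_frame(name): name is "scene" or "top" or "wrist"; returns a dict with "frame" (384x512x3 uint8, red, green, blue), "K" (3x3 intrinsics, pixels), "R" (3x3) and "t" (3): a world point X has camera coordinates R X + t. Camera axes: x right, y down, z forward; pixel columns grow to the right and rows downward; lengths in m; the calibration is good to about 2 mm. A picture is of the moment at which its call begins. There is no depth.
- robot.close_job(): hands the job in; it is judged then, once.
Trained networks look in a picture, given as the dict that the camera call returned (one of the last four; its "shot" number tells which), for a name from the list of things; names that differ only in an ending like _2 or _b are one class to them, and where a whole thing is asked for, a point or a joint stands for the part that bears it (a point fixed in the world has none). Each returns a list of dicts, best first, with "conf" (0 to 1); they miss things now and then, are a little off and sometimes report something else, mostly with a low value. They report only what shows in the picture. A call takes as long as a camera call.
- imaging.regions_of(picture, label): "pixels" (384x512 bool, what is visible of it) and "point" ([row, column] in pixels, amid what is visible of it).
- imaging.tip_of(picture, label): "point" ([row, column] in pixels: a listed point, or the origin of a listed thing).
The state is a dict: "time_s": time; "qpos": joint angles; "qd": joint speeds; "effort": joint torques, N m; "ee_pos": TCP position; "orientation": TCP orientation; "ft_force": force on the tool from outside, world axes, zero at the start; "moment": the same for the moment, N m; "grip_width": finger opening in m; "grip_force": force on a finger pad.
Only numpy, scipy, OpenCV 4.12 (cv2) and the standard library are available. Lean on these libraries where they do the work, as an engineer would, in place of code of your own. Each camera call takes 0.05 s, during which the arm holds its last target. There are 200 camera calls.

TASK

The black sliding lid of the paper safe binds somewhere on its way to the left. Slide it gently to the left by its knob, letting its nose push the red index along, until you feel it bind, and hold it there a moment without forcing it; then draw it back about 15 mm, so that it is clear of the tight spot, and let go. The red index must stay behind at the place where the lid stopped, as the mark: do not touch it with the robot, and leave the things around undisturbed.

Things in the scene. Friction and masses are not known exactly. Their poses are not given: they have to be found in the camera images.
- paper_safe: Grey open box fixed to the bench, 172 (x) x 406 (y) x 98 high, with aluminium rails along both long sides and paper inside. Origin: centre of its underside; its x points away from the robot, its y runs along the track to the left (about world +y, turned by up to 0.25 rad), z up.
- lid: Black lid plate 142 (x) x 190 (y) x 6 thick, sliding along the paper safe's y between the rails; top 93 above the bench. Origin: centre of its underside; axes as the paper safe's. Travel 195 in all: origin from y = -100 (right end) to y = +95 in the paper safe's frame. Drag about 1 N; it stays where it is left (even wedged), and binds hard at a hidden tight spot (see runner).
- lid_knob (a point): Top centre of the knob: an upright aluminium block 24 (x) x 24 (y) x 34 high in the middle of the lid's top, its top 127 and its foot 93 above the bench. Axes as the paper safe's. Grip it from above across y (or x); nothing stands within 70 of it along y or within 65 along x.
- lid_nose (a point): Middle of the left (leading) face of the lid's nose, a black bar reaching over the front rail, 100 above the bench; 95 to the left of and 79 nearer the robot than the knob's axis. Axes as the paper safe's.
- index_heel (a point): Middle of the right face (heel) of the red index, where the nose meets it. Axes as the paper safe's. The gap between nose and index is the y of this point in the frame of lid_nose; 0 when they touch.
- index: Red saddle block 20 (x) x 18 (y) x 13 with a white pointer, riding on the front rail left of the lid's nose; the nose pushes it to the left (drag about 0.5 N) and it stays wherever it has been pushed. Origin: underside of its heel.
- runner: Brass strip 4 x 380 x 3 on the fixed back rail; origin mid-underside. The tight spot is hidden beneath it and differs each time: binding begins with the lid's origin somewhere from y = 0 to +75 in the paper safe's frame. From there resistance climbs 2 to 3 N per mm, a rigid grip pulled askew of the track also adds load; 5 to 12 N is plenty, 7 mm deep is overload.
- film_can_1: Pale translucent film can with grey lid, 34 diameter x 51 high, standing left of the paper safe; origin at the middle of its underside. Bystander.
- film_can_2: Black film can, 34 diameter x 51 high, standing left of the paper safe; origin at the middle of its underside. Bystander.
- dev_tank: Black developing tank with red cap, 70 diameter x 116 high, standing left of the paper safe; origin at the middle of its underside. Bystander.
- loupe: Loupe, black over clear, 42 diameter x 48 high, right of the paper safe; origin at the middle of its underside. Bystander.
- lens_case: Clear round case with black lid, 54 diameter x 42 high, right of the paper safe; origin at the middle of its underside. Bystander.

How it is judged:
By the outcome, as a careful person would: the job done as asked, in the order asked, and still so for the second after the job is handed in, with the robot touching nothing.
It also fails if it takes over 48 s, if anything falls off the work surface, if the arm or the gripper's body presses on something with over 40 N, if the wrist force passes 120 N, or if a joint passes its speed limit or range.

## Working session

There is one attempt and no reset: what is moved stays moved. The work goes in short steps, Python scripts to look and compute and a tool call to move; the robot and the scene stay as the last step left them, time stands still between calls to the robot, and variables do not carry over. Pictures are saved under pics/ and viewed, at most 10 in all, crops included, and the job is handed in when it is done.

Besides the shell and the picture viewer there is one more tool, called as name(argument=value, ...), one argument or row to a line, values as JSON. send_rows: Moves the arm, as the interface text tells. Its arguments: {"type":"object","properties":{"increments":{"type":"array"}},"required":["increments"]}

```bash
mkdir -p pics; cat > h.py <<'E'
from workcell import monitor, imaging, robot
import numpy as np, cv2
def grab(n,save=None):
    p=imaging.grab_frame(n)
    if save: cv2.imwrite('pics/'+save,p['frame'][:,:,::-1])
    return p
def ray(p,pt):
    r,c=pt; d=p['R'].T@np.linalg.inv(p['K'])@np.array([c,r,1.]); return -p['R'].T@p['t'],d
def atz(p,pt,z):
    o,d=ray(p,pt); return o+d*(z-o[2])/d[2]
E
python3 - <<'E'
from h import *
o=monitor.get_obs();print(o['time_s'],o['ee_pos'],o['orientation'],o['ft_force'],o['grip_width'])
Z=dict(lid_knob=.127,lid_nose=.1,index_heel=.1,paper_safe=0,lid=.087,runner=.098,dev_tank=0)
for n in('top','scene'):
    p=grab(n,n+'1.png'); print(n,-p['R'].T@p['t'])
    for l,z in Z.items():
        for r in imaging.tip_of(p,l)[:2]: print(l,round(r['conf'],2),np.round(r['point'],1),np.round(atz(p,r['point'],z),4))
E
python3 - <<'E'
import cv2,numpy as np
a=cv2.imread('pics/top1.png');b=cv2.imread('pics/scene1.png')
cv2.imwrite('pics/both.png',cv2.resize(np.vstack([a,b]),(400,600)) if 0 else np.hstack([a,b])[:, :][:,:,:] if 0 else cv2.resize(np.hstack([a,b]),(800,300)))
E
```

```text
0.0 [0.18421151 0.51795647 0.25569804] [-3.14014761e+00 -3.10123702e-04  2.79980395e+00] [0.54717902 0.28365863 0.46067669] 0.08562487519790239
top [0.35178727 0.01674544 1.41332091]
lid_knob 0.74 [204.3 278.8] [ 0.5105 -0.0709  0.127 ]
lid_nose 0.79 [232.7 250.1] [0.4286 0.0156 0.1   ]
lid_nose 0.64 [211.4 252.1] [0.493  0.0088 0.1   ]
index_heel 0.44 [230.9 234.6] [0.4346 0.0623 0.1   ]
paper_safe 0.68 [209.6 253.8] [0.5096 0.0026 0.    ]
paper_safe 0.22 [234.  249.1] [0.4303 0.0188 0.    ]
lid 0.68 [206.1 282.8] [ 0.5097 -0.0859  0.087 ]
lid 0.37 [177.9 251.6] [0.5989 0.009  0.087 ]
runner 0.74 [176.1 252.5] [0.6024 0.0063 0.098 ]
dev_tank 0.63 [162. 143.] [0.6724 0.3673 0.    ]
scene [-0.44152245 -0.48608612  0.94778664]
lid_knob 0.9 [194.7 280.2] [ 0.507  -0.0894  0.127 ]
lid_nose 0.72 [206.8 237.8] [0.4326 0.0149 0.1   ]
lid_nose 0.57 [176.3 163.1] [0.4664 0.3082 0.1   ]
index_heel 0.63 [205.9 224.1] [0.419 0.054 0.1  ]
lid 0.92 [201.6 276.7] [ 0.5178 -0.0738  0.087 ]
runner 0.71 [177.7 260.5] [0.5946 0.0175 0.098 ]
dev_tank 0.74 [168.4 185. ] [0.6491 0.3566 0.    ]
```

View pics/top1.png

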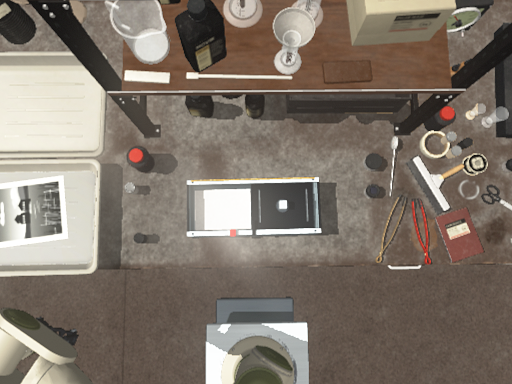

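View pics/scene1.png

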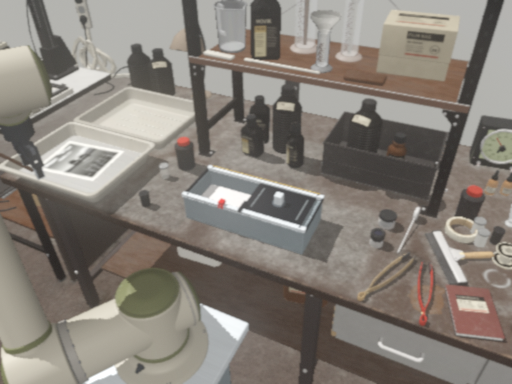

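Both views show the safe at columns 187–320, rows 178–237 in top. The knob is near (205,283) and the red index near (233,233). The track is nearly along world y. Next I'll measure the angle and knob in the top image.

```bash
python3 - <<'E'
from h import *
p=grab('top'); 
k=imaging.regions_of(p,'lid_knob')
for l in('paper_safe','lid','runner','index'):
    for r in imaging.regions_of(p,l)[:1]:
        ys,xs=np.nonzero(r['pixels']); rect=cv2.minAreaRect(np.c_[xs,ys].astype(np.float32))
        b=cv2.boxPoints(rect); w=[atz(p,(q[1],q[0]),.098) for q in b]
        print(l,r['conf'],len(xs),np.round(r['point'],1),rect); print(np.round(w,4).tolist())
f=p['frame'].astype(int); sub=f[194:216,270:296].min(2); m=sub>130
ys,xs=np.nonzero(m); print(len(xs),ys.min()+194,ys.max()+194,xs.min()+270,xs.max()+270)
c=(ys.mean()+194,xs.mean()+270); print('knob',c,atz(p,c,.125))
for c in range(195,315,15): 
    col=f[170:190,c].min(1); col2=f[225:242,c].min(1); print(c,170+col.argmax(),225+col2.argmax(),end='; ')
print(monitor.get_obs()['qpos'])
E
```

```text
paper_safe 0.95 7682 [206.1 253. ] ((253.206298828125, 207.1080322265625), (58.5388298034668, 135.4819793701172), 88.83085632324219)
[[0.5949, 0.2137, 0.098], [0.5991, -0.203, 0.098], [0.419, -0.2003, 0.098], [0.416, 0.2083, 0.098]]
lid 0.88 2854 [205.  279.6] ((282.0, 209.0), (52.0, 62.0), 90.0)
[[0.5809, 0.0111, 0.098], [0.5789, -0.1797, 0.098], [0.4193, -0.1745, 0.098], [0.4218, 0.013, 0.098]]
runner 0.59 76 [177.9 248.7] ((248.49969482421875, 179.4881134033203), (1.28534996509552, 97.0439224243164), 88.63607025146484)
[[0.592, 0.1675, 0.098], [0.596, -0.1308, 0.098], [0.592, -0.1307, 0.098], [0.588, 0.1674, 0.098]]
82 200 209 278 286
knob (np.float64(204.26829268292684), np.float64(282.0243902439024)) [ 0.51070803 -0.08072411  0.125     ]
195 183 232; 210 182 232; 225 182 232; 240 181 231; 255 181 241; 270 181 230; 285 181 230; 300 180 232; [ 1.01369390e+00  3.80567570e-01  1.29739948e+00 -2.27428756e-06
  1.46359674e+00 -2.15289775e-01]
```

send_rows(
  increments=[
    [0, 0, -10, -25, -22.5, 0, 8.5],
    [0, 0, -10, -25, -22.5, 0, 8.5],
    [0, 0, -10, -25, -22.5, 0, 8.5],
    [0, 0, -10, -25, -22.5, 0, 8.5],
    [0, 0, -10, -25, -22.5, 0, 8.5],
    [0, 0, -10, -25, -22.5, 0, 8.5],
    [0, 0, -20.3, -50.9, -45.5, 0, 8.5],
    [0, 0, -20.3, -50.9, -45.5, 0, 8.5],
    [0, 0, -20.3, -50.9, -45.5, 0, 8.5],
    [0, 0, -20.3, -50.9, -45.5, 0, 8.5],
    [0, 0, -20.3, -50.9, -45.5, 0, 8.5],
    [0, 0, -20.3, -50.9, -45.5, 0, 8.5],
    [0, 0, -20.3, -50.9, -45.5, 0, 8.5],
    [0, 0, -20.3, -50.9, -45.5, 0, 8.5],
  ],
)

```text
time_s: 2.85
ee_pos: [0.511, -0.0806, 0.2562]
orientation: [3.141, -0.001, -3.129]
ft_force: [-0.8, 0.8, 0.3]
grip_width: 0.085
grip_force: 0.0
```

```bash
python3 - <<'E'
from h import *
o=monitor.get_obs();print(o['time_s'],o['ee_pos'],o['orientation'],o['qpos'],o['ft_force'])
p=grab('wrist','w1.png'); print(-p['R'].T@p['t'])
Z=dict(lid_knob=.127,lid_nose=.1,index_heel=.1)
for l,z in Z.items():
    for r in imaging.tip_of(p,l)[:2]: print(l,round(r['conf'],2),np.round(r['point'],1),np.round(atz(p,r['point'],z),4))
E
```

```text
2.85 [ 0.51100487 -0.08055794  0.25620055] [ 3.14112237e+00 -5.67657891e-04 -3.12903869e+00] [-3.85591563e-01  3.23632277e-01  1.38618178e+00  2.15468102e-04
  1.43248419e+00 -1.96897150e+00] [-0.80349699  0.82789978  0.26657963]
[ 0.4266108  -0.0812184   0.37354858]
lid_knob 0.66 [186.8 246.9] [ 0.5104 -0.0829  0.127 ]
lid_knob 0.54 [ 82.  419.2] [0.4267 0.0438 0.127 ]
lid_nose 0.92 [ 89.3 364.6] [0.4331 0.0134 0.1   ]
lid_nose 0.44 [254.6 335.2] [0.5892 0.0049 0.1   ]
index_heel 0.77 [ 84.9 420.2] [0.429  0.0587 0.1   ]
```

View pics/w1.png

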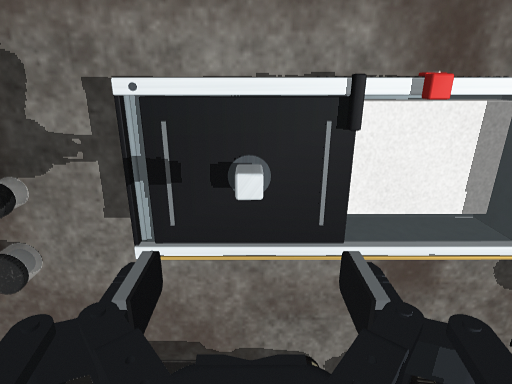

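The wrist view shows the knob at about (187,248), the nose at (89,364), and the red index heel at (85,424). Next I'll fit the rail angle.

```bash
python3 - <<'E'
from h import *
p=grab('wrist'); f=p['frame'].min(2).astype(int)
for lo,hi,cs in((85,105,range(150,340,6)),(235,252,range(180,330,6)),(242,262,range(180,330,6))):
    P=[]
    for c in cs:
        g=np.diff(f[lo:hi,c]); i=np.abs(g).argmax(); P.append(atz(p,(lo+i+.5,c),.098)[:2])
    P=np.array(P); m=np.ones(len(P),bool)
    for _ in range(3):
        s=np.polyfit(P[m,1],P[m,0],1); r=P[:,0]-np.polyval(s,P[:,1]); m=abs(r)<.002
    print(s,m.sum(),r[m].std())
for l in ('index','lid_knob'):
    r=imaging.regions_of(p,l)[0]; ys,xs=np.nonzero(r['pixels']); print(l,r['conf'],ys.min(),ys.max(),xs.min(),xs.max())
E
```

```text
[-0.01490305  0.43800553] 32 0.0004014721367731315
[-0.01543041  0.58167443] 24 1.0946946651194326e-16
[-0.01441312  0.59067944] 25 0.00030516688624371237
index 0.95 71 99 420 453
lid_knob 0.72 74 242 139 365
```

send_rows(
  increments=[
    [0, 0, -0.14, 0, -0.14, 5, 8.5],
    [0, 0, -0.14, 0, -0.14, 9, 8.5],
    [0, 0, -0.14, 0, -0.14, 11, 8.5],
    [0, 0, -0.14, 0, -0.14, 12.5, 8.5],
    [0, 0, -0.14, 0, -0.14, 13.2, 8.5],
    [0, 0, -0.14, 0, -0.14, 13.2, 8.5],
    [0, 0, -0.14, 0, -0.14, 13.2, 5],
    [0, 0, -0.14, 0, -0.14, 13.2, 4],
    [0, 0, -0.14, 0, -0.14, 13.2, 3],
    [0, 0, -0.14, 0, -0.14, 13.2, 2],
    [0, 0, -0.14, 0, -0.14, 13.2, 1.5],
    [0, 0, -0.14, 0, -0.14, 13.2, 1.5],
    [0, 0, -0.14, 0, -0.14, 13.2, 1.5],
  ],
)

```text
time_s: 4.82
ee_pos: [0.5115, -0.0826, 0.1247]
orientation: [-3.141, 0.0, -3.127]
ft_force: [-2.0, 0.9, 6.0]
grip_width: 0.0231
grip_force: 59.0
```

```bash
python3 - <<'E'
from h import *
o=monitor.get_obs();print(o['time_s'],o['ee_pos'],o['orientation'],o['ft_force'],o['moment'],o['grip_width'],o['grip_force'])
E
```

```text
4.825 [ 0.51146914 -0.08258252  0.1247294 ] [-3.14134642e+00  4.92360997e-04 -3.12672339e+00] [-1.95653157  0.89936889  5.9627369 ] [ 0.03345508  0.26534968 -0.05550253] 0.02308827318348892 58.981382846832275
```

send_rows(
  increments=[
    [0, 0, 0, 0, 0.2, -0.03, 1.5],
    [0, 0, 0, 0, 0.5, -0.03, 1.5],
    [0, 0, 0, 0, 0.9, -0.03, 1.5],
    [0, 0, 0, 0, 1.3, -0.03, 1.5],
    [0, 0, 0, 0, 1.7, -0.03, 1.5],
    [0, 0, 0, 0, 2.1, -0.03, 1.5],
    [0, 0, 0, 0, 2.5, -0.03, 1.5],
    [0, 0, 0, 0, 2.9, -0.03, 1.5],
    [0, 0, 0, 0, 3.3, -0.03, 1.5],
    [0, 0, 0, 0, 3.7, -0.03, 1.5],
    [0, 0, 0, 0, 4.0, -0.03, 1.5],
    [0, 0, 0, 0, 4.3, -0.03, 1.5],
    [0, 0, 0, 0, 4.6, -0.03, 1.5],
    [0, 0, 0, 0, 4.9, -0.03, 1.5],
    [0, 0, 0, 0, 5.2, -0.03, 1.5],
    [0, 0, 0, 0, 5.5, -0.03, 1.5],
    [0, 0, 0, 0, 5.8, -0.03, 1.5],
    [0, 0, 0, 0, 6.1, -0.03, 1.5],
    [0, 0, 0, 0, 6.4, -0.03, 1.5],
    [0, 0, 0, 0, 6.6, -0.03, 1.5],
  ],
)

```text
time_s: 7.32
ee_pos: [0.5106, -0.0164, 0.1247]
orientation: [-3.141, 0.0, -3.127]
ft_force: [0.5, -1.7, 4.7]
grip_width: 0.0227
grip_force: 59.1
```

send_rows(
  increments=[
    [0, 0, 0, 0, 0.2, 0, 1.5],
    [0, 0, 0, 0, 0.4, 0, 1.5],
    [0, 0, 0, 0, 0.6, 0, 1.5],
    [0, 0, 0, 0, 0.8, 0, 1.5],
    [0, 0, 0, 0, 1.0, 0, 1.5],
    [0, 0, 0, 0, 1.2, 0, 1.5],
  ],
)

```text
time_s: 8.07
ee_pos: [0.5104, -0.0044, 0.1247]
orientation: [-3.141, 0.0, -3.127]
ft_force: [0.4, -0.6, 4.8]
grip_width: 0.0228
grip_force: 59.1
```

send_rows(
  increments=[
    [0, 0, 0, 0, 0.1, 0, 1.5],
    [0, 0, 0, 0, 0.2, 0, 1.5],
    [0, 0, 0, 0, 0.3, 0, 1.5],
    [0, 0, 0, 0, 0.4, 0, 1.5],
  ],
)

```text
time_s: 8.57
ee_pos: [0.5104, -0.0005, 0.1247]
orientation: [-3.141, 0.001, -3.127]
ft_force: [-0.5, -1.9, 5.4]
grip_width: 0.0231
grip_force: 59.1
```

send_rows(
  increments=[
    [0, 0, 0, 0, 0.1, 0, 1.5],
    [0, 0, 0, 0, 0.2, 0, 1.5],
    [0, 0, 0, 0, 0.3, 0, 1.5],
  ],
)

```text
time_s: 8.95
ee_pos: [0.5103, 0.0025, 0.1247]
orientation: [-3.141, 0.001, -3.127]
ft_force: [0.2, -0.8, 4.4]
grip_width: 0.0231
grip_force: 59.1
```

send_rows(
  increments=[
    [0, 0, 0, 0, 0.1, 0, 1.5],
    [0, 0, 0, 0, 0.2, 0, 1.5],
    [0, 0, 0, 0, 0.3, 0, 1.5],
  ],
)

```text
time_s: 9.32
ee_pos: [0.5103, 0.0055, 0.1247]
orientation: [-3.141, 0.001, -3.127]
ft_force: [-0.3, -1.2, 5.3]
grip_width: 0.023
grip_force: 59.1
```

send_rows(
  increments=[
    [0, 0, 0, 0, 0.1, 0, 1.5],
    [0, 0, 0, 0, 0.2, 0, 1.5],
    [0, 0, 0, 0, 0.3, 0, 1.5],
  ],
)

```text
time_s: 9.7
ee_pos: [0.5102, 0.0085, 0.1247]
orientation: [-3.141, 0.0, -3.127]
ft_force: [0.7, -0.8, 4.0]
grip_width: 0.023
grip_force: 59.1
```

send_rows(
  increments=[
    [0, 0, 0, 0, 0.1, 0, 1.5],
    [0, 0, 0, 0, 0.2, 0, 1.5],
    [0, 0, 0, 0, 0.3, 0, 1.5],
  ],
)

```text
time_s: 10.07
ee_pos: [0.5102, 0.0115, 0.1247]
orientation: [-3.142, 0.0, -3.127]
ft_force: [0.6, -1.0, 5.2]
grip_width: 0.0232
grip_force: 59.1
```

send_rows(
  increments=[
    [0, 0, 0, 0, 0.1, 0, 1.5],
    [0, 0, 0, 0, 0.2, 0, 1.5],
    [0, 0, 0, 0, 0.3, 0, 1.5],
  ],
)

```text
time_s: 10.45
ee_pos: [0.5101, 0.0145, 0.1247]
orientation: [-3.141, 0.001, -3.127]
ft_force: [-0.3, -1.5, 5.2]
grip_width: 0.0227
grip_force: 59.1
```

send_rows(
  increments=[
    [0, 0, 0, 0, 0.1, 0, 1.5],
    [0, 0, 0, 0, 0.2, 0, 1.5],
    [0, 0, 0, 0, 0.3, 0, 1.5],
  ],
)

```text
time_s: 10.82
ee_pos: [0.5101, 0.0175, 0.1247]
orientation: [-3.141, 0.001, -3.127]
ft_force: [0.6, -0.8, 5.5]
grip_width: 0.0233
grip_force: 59.1
```

send_rows(
  increments=[
    [0, 0, 0, 0, 0.1, 0, 1.5],
    [0, 0, 0, 0, 0.2, 0, 1.5],
    [0, 0, 0, 0, 0.3, 0, 1.5],
  ],
)

```text
time_s: 11.2
ee_pos: [0.51, 0.0205, 0.1247]
orientation: [-3.141, 0.001, -3.127]
ft_force: [1.1, -2.2, 4.5]
grip_width: 0.0231
grip_force: 59.1
```

send_rows(
  increments=[
    [0, 0, 0, 0, 0.1, 0, 1.5],
    [0, 0, 0, 0, 0.2, 0, 1.5],
    [0, 0, 0, 0, 0.3, 0, 1.5],
  ],
)

```text
time_s: 11.58
ee_pos: [0.51, 0.0235, 0.1247]
orientation: [-3.141, 0.0, -3.127]
ft_force: [0.9, -1.8, 5.2]
grip_width: 0.0232
grip_force: 59.1
```

send_rows(
  increments=[
    [0, 0, 0, 0, 0.1, 0, 1.5],
    [0, 0, 0, 0, 0.2, 0, 1.5],
    [0, 0, 0, 0, 0.3, 0, 1.5],
  ],
)

```text
time_s: 11.95
ee_pos: [0.51, 0.0265, 0.1247]
orientation: [-3.141, 0.0, -3.127]
ft_force: [0.5, -0.5, 5.1]
grip_width: 0.0231
grip_force: 59.1
```

send_rows(
  increments=[
    [0, 0, 0, 0, 0.1, 0, 1.5],
    [0, 0, 0, 0, 0.2, 0, 1.5],
    [0, 0, 0, 0, 0.3, 0, 1.5],
  ],
)

```text
time_s: 12.32
ee_pos: [0.5099, 0.0295, 0.1247]
orientation: [-3.141, 0.001, -3.127]
ft_force: [0.6, -0.7, 5.0]
grip_width: 0.0231
grip_force: 59.1
```

send_rows(
  increments=[
    [0, 0, 0, 0, 0.1, 0, 1.5],
    [0, 0, 0, 0, 0.2, 0, 1.5],
    [0, 0, 0, 0, 0.3, 0, 1.5],
  ],
)

```text
time_s: 12.7
ee_pos: [0.5099, 0.0325, 0.1247]
orientation: [-3.141, 0.001, -3.127]
ft_force: [1.3, -1.5, 4.2]
grip_width: 0.0231
grip_force: 59.1
```

send_rows(
  increments=[
    [0, 0, 0, 0, 0.1, 0, 1.5],
    [0, 0, 0, 0, 0.2, 0, 1.5],
    [0, 0, 0, 0, 0.3, 0, 1.5],
  ],
)

```text
time_s: 13.08
ee_pos: [0.5098, 0.0355, 0.1247]
orientation: [-3.141, 0.001, -3.127]
ft_force: [-0.1, -1.7, 5.4]
grip_width: 0.0233
grip_force: 59.1
```

send_rows(
  increments=[
    [0, 0, 0, 0, 0.1, 0, 1.5],
    [0, 0, 0, 0, 0.2, 0, 1.5],
    [0, 0, 0, 0, 0.3, 0, 1.5],
  ],
)

```text
time_s: 13.45
ee_pos: [0.5098, 0.0385, 0.1247]
orientation: [-3.141, 0.001, -3.127]
ft_force: [0.7, -1.2, 5.4]
grip_width: 0.0231
grip_force: 59.1
```

send_rows(
  increments=[
    [0, 0, 0, 0, 0.1, 0, 1.5],
    [0, 0, 0, 0, 0.2, 0, 1.5],
    [0, 0, 0, 0, 0.3, 0, 1.5],
  ],
)

```text
time_s: 13.82
ee_pos: [0.5098, 0.0415, 0.1247]
orientation: [-3.141, 0.001, -3.127]
ft_force: [0.8, -1.9, 5.3]
grip_width: 0.0233
grip_force: 59.1
```

send_rows(
  increments=[
    [0, 0, 0, 0, 0.1, 0, 1.5],
    [0, 0, 0, 0, 0.2, 0, 1.5],
    [0, 0, 0, 0, 0.3, 0, 1.5],
  ],
)

```text
time_s: 14.2
ee_pos: [0.5098, 0.0445, 0.1247]
orientation: [-3.141, 0.001, -3.127]
ft_force: [1.8, -1.9, 4.5]
grip_width: 0.0231
grip_force: 59.1
```

send_rows(
  increments=[
    [0, 0, 0, 0, 0.1, 0, 1.5],
    [0, 0, 0, 0, 0.2, 0, 1.5],
    [0, 0, 0, 0, 0.3, 0, 1.5],
  ],
)

```text
time_s: 14.58
ee_pos: [0.5097, 0.0475, 0.1247]
orientation: [-3.141, 0.001, -3.127]
ft_force: [1.3, -1.2, 4.6]
grip_width: 0.0233
grip_force: 59.1
```

send_rows(
  increments=[
    [0, 0, 0, 0, 0.1, 0, 1.5],
    [0, 0, 0, 0, 0.2, 0, 1.5],
    [0, 0, 0, 0, 0.3, 0, 1.5],
  ],
)

```text
time_s: 14.95
ee_pos: [0.5097, 0.0501, 0.1247]
orientation: [-3.141, 0.001, -3.127]
ft_force: [1.3, -5.0, 5.3]
grip_width: 0.0233
grip_force: 59.1
```

Binding has begun. I'll go 0.7 mm further, then hold.

send_rows(
  increments=[
    [0, 0, 0, 0, 0.04, 0, 1.5],
    [0, 0, 0, 0, 0.07, 0, 1.5],
    [0, 0, 0, 0, 0.07, 0, 1.5],
    [0, 0, 0, 0, 0.07, 0, 1.5],
  ],
)

```text
time_s: 15.45
ee_pos: [0.5096, 0.0507, 0.1247]
orientation: [-3.141, 0.0, -3.127]
ft_force: [1.1, -4.3, 5.3]
grip_width: 0.0229
grip_force: 59.2
```

send_rows(
  increments=[
    [0, 0, 0, 0, 0.05, 0, 1.5],
    [0, 0, 0, 0, 0.1, 0, 1.5],
    [0, 0, 0, 0, 0.1, 0, 1.5],
    [0, 0, 0, 0, 0.1, 0, 1.5],
    [0, 0, 0, 0, 0.1, 0, 1.5],
  ],
)

```text
time_s: 16.08
ee_pos: [0.5096, 0.0516, 0.1247]
orientation: [-3.14, 0.0, -3.127]
ft_force: [0.8, -5.7, 4.9]
grip_width: 0.0231
grip_force: 59.2
```

send_rows(
  increments=[
    [0, 0, 0, 0, 0.05, 0, 1.5],
    [0, 0, 0, 0, 0.05, 0, 1.5],
    [0, 0, 0, 0, 0.05, 0, 1.5],
    [0, 0, 0, 0, 0.05, 0, 1.5],
    [0, 0, 0, 0, 0.05, 0, 1.5],
    [0, 0, 0, 0, 0.05, 0, 1.5],
    [0, 0, 0, 0, 0.05, 0, 1.5],
    [0, 0, 0, 0, 0.05, 0, 1.5],
    [0, 0, 0, 0, 0.05, 0, 1.5],
  ],
)

```text
time_s: 17.2
ee_pos: [0.5096, 0.052, 0.1247]
orientation: [-3.14, 0.0, -3.127]
ft_force: [1.1, -6.2, 4.4]
grip_width: 0.0229
grip_force: 59.2
```

```bash
python3 - <<'E'
from h import *
o=monitor.get_obs();print(o['time_s'],o['ee_pos'],o['ft_force'])
for n in('wrist','scene'):
    p=grab(n,n+'_b.png')
    for l in('lid_nose','index_heel'):
        for r in imaging.tip_of(p,l)[:1]: print(n,l,round(r['conf'],2),np.round(r['point'],1),np.round(atz(p,r['point'],.1),4))
print(monitor.get_obs()['ft_force'])
E
```

```text
17.2 [0.50960642 0.05200937 0.12471397] [ 1.11119939 -6.17640773  4.36471572]
wrist lid_nose 0.72 [ 92.5 472.6] [0.429  0.1468 0.1   ]
wrist index_heel 0.85 [ 91.8 472.3] [0.4288 0.1466 0.1   ]
scene lid_nose 0.82 [197.2 195.4] [0.4182 0.1541 0.1   ]
scene index_heel 0.51 [198.1 201.8] [0.4227 0.134  0.1   ]
[ 1.06309686 -6.5773019   4.93407166]
```

View pics/wrist_b.png

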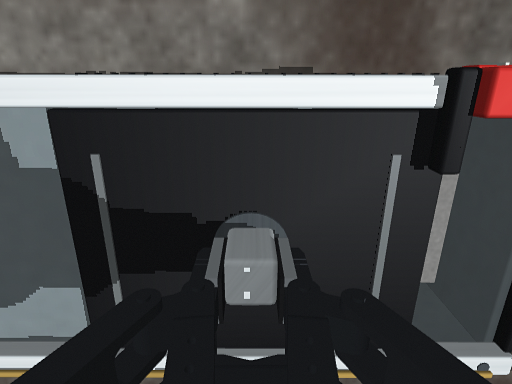

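The nose and the index heel are in contact at column 472. The load is about 7 N and I held it for over 1 s. Now I'll draw back 15 mm and release.

send_rows(
  increments=[
    [0, 0, 0, 0, -0.1, 0, 1.5],
    [0, 0, 0, 0, -0.3, 0, 1.5],
    [0, 0, 0, 0, -0.5, 0, 1.5],
    [0, 0, 0, 0, -0.7, 0, 1.5],
    [0, 0, 0, 0, -0.9, 0, 1.5],
    [0, 0, 0, 0, -1.1, 0, 1.5],
    [0, 0, 0, 0, -1.3, 0, 1.5],
    [0, 0, 0, 0, -1.45, 0, 1.5],
    [0, 0, 0, 0, -1.53, 0, 1.5],
    [0, 0, 0, 0, -1.53, 0, 1.5],
    [0, 0, 0, 0, -1.53, 0, 1.5],
  ],
)

```text
time_s: 18.88
ee_pos: [0.5098, 0.0376, 0.1247]
orientation: [3.141, 0.001, -3.127]
ft_force: [1.5, -0.3, 4.7]
grip_width: 0.0234
grip_force: 59.3
```

send_rows(
  increments=[
    [0, 0, 0, 0, 0, 0, 2.5],
    [0, 0, 0, 0, 0, 0, 3],
    [0, 0, 0, 0, 0, 0, 4],
    [0, 0, 0, 0, 0, 0, 5],
    [0, 0, 0, 0, 0, 0, 6],
    [0, 0, 0, 0, 0, 0, 6],
    [0, 0, 0, 0, 0, -1, 6],
    [0, 0, 0, 0, 0, -3, 6],
    [0, 0, 0, 0, 0, -6, 6],
    [0, 0, 0, 0, 0, -10, 6],
    [0, 0, 0, 0, 0, -13, 6],
    [0, 0, 0, 0, 0, -13, 6],
    [0, 0, 0, 0, 0, -13, 6],
  ],
)

```text
time_s: 20.5
ee_pos: [0.5092, 0.0374, 0.2541]
orientation: [3.141, -0.001, -3.127]
ft_force: [-0.4, -0.2, 0.1]
grip_width: 0.06
grip_force: 0.0
```

```bash
python3 - <<'E'
from h import *
o=monitor.get_obs();print(o['time_s'],o['ee_pos'],o['ft_force'])
for n in('wrist','top'):
    p=grab(n,n+'_c.png')
    for l,z in(('lid_nose',.1),('index_heel',.1),('lid_knob',.127)):
        for r in imaging.tip_of(p,l)[:1]: print(n,l,round(r['conf'],2),np.round(r['point'],1),np.round(atz(p,r['point'],z),4))
E
```

```text
20.5 [0.50922341 0.03743231 0.25409398] [-0.35663105 -0.24054486  0.0927206 ]
wrist lid_nose 0.59 [ 87.6 368.2] [0.4296 0.1332 0.1   ]
wrist index_heel 0.72 [ 88.6 382.4] [0.4301 0.145  0.1   ]
wrist lid_knob 0.56 [189.3 254.9] [0.5099 0.0416 0.127 ]
top index_heel 0.59 [203.9 241. ] [0.5164 0.0423 0.1   ]
top lid_knob 0.91 [205.5 241.1] [0.5082 0.0415 0.127 ]
```

View pics/wrist_c.png

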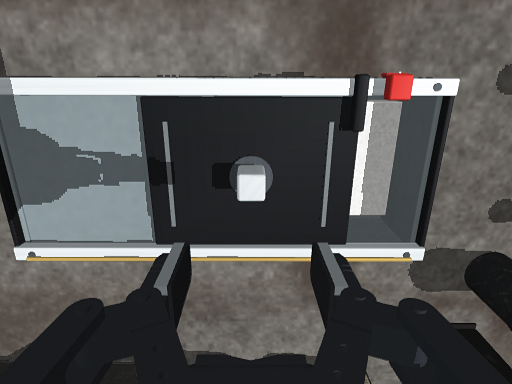

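The lid is released, with the nose at column 368 and the index heel at about 385, a gap of roughly 15 mm. Nothing touches the robot.

```bash
python3 -c "
from workcell import robot; print(robot.close_job())"
```

```text
the job is handed in; nothing more can be done
None
```

The job is handed in: I slid the lid left until it bound (about 7 N), held it there for over a second, drew it back about 15 mm and let go; the red index stayed behind as the mark, and the robot touched only the knob.

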